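# Turn the top divider of the lab results binder

## Task

A ring binder lies open on the lab bench, spine pointing away from you. With the fingertips alone, lift the topmost grey divider on the right-hand side, whose index tab sticks out for the purpose, turn it over the rings without flinging it, and press it down so that it lies flat on the left-hand pages; then take the hand away. Do not pinch it, leave the second divider lying under it on the right, keep the binder where it lies, and leave the other things on the bench alone.

Things in the scene. Friction and masses are not known exactly. Their poses are not given: they have to be found in the camera images.
- binder: Loose open A5 ring binder, 1.3 kg. Origin: underside, middle of the spine; x along the spine (away from the robot at yaw 0), y towards the left-hand page, z up. Blue covers and spine 3 mm thick lie flat, 235 mm along x, y -202 to 202 mm. On each cover a block of white pages, x -105 to 105 mm, 16 to 163 mm either side of mid-spine, top 35 mm (left) and 31 mm (right) above the bench.
- ring_axis (a point): Centre of the binder's two steel rings, mid-spine, 36.5 mm above the bench: both dividers turn about the line through this point along the binder's x axis. The rings (24 mm radius, 4 mm wire, at binder x = -40 and 40 mm) stand up to 63 mm above the bench.
- divider_top (a joint): Angle (rad) of the topmost divider about the ring axis: 0 flat on the right (-y), 1.571 upright, 3.142 (stop) flat on the left pages. Starts at 0.05 to 0.3. Rigid grey board 3 mm thick, 70 g, 215 mm along the spine, from 14 to 174 mm out from the ring axis (in a plane through it). Its holes are tight on the rings: it stays where it is left and takes about 1 N at the tab to move.
- divider_top_tab (a point): Middle of the topmost divider's index tab (half-way through its 3 mm), at binder x = 45 mm, 184 mm from the ring axis; moves with the divider. The tab is 46 mm along the spine and sticks out 20 mm past the divider's edge, its rim 194 mm from the axis. Flat on the right, its underside is 35 mm above the bench; only the cover lies beneath it.
- divider_under (a joint): Angle (rad) of the second divider, which lies flat on the right-hand pages (0) straight under the topmost one and stays there; same material, outline and stiff rings, its plane 3.8 mm below that of the topmost one.
- divider_under_tab (a point): Middle of the second divider's tab, of the same size, at binder x = -28 mm, 184 mm from the ring axis: nearer the robot than the topmost one's tab.
- beaker: Bystander: glass beaker, 86 mm wide, 120 mm high, standing left of or beyond the binder. Origin: underside centre.
- wash_bottle: Bystander: white wash bottle, 72 mm wide, 216 mm high with its bent spout, standing beyond or left of the binder. Origin: underside centre.
- sample_jar: Bystander: clear sample jar with a white lid, 56 mm wide, 75 mm high, standing to the right of the binder, nearer the robot than the tab. Origin: underside centre.
- vial: Bystander: small amber vial with a black cap, 28 mm wide, 52 mm high, beyond the binder on the right. Origin: underside centre.
- spatula: Bystander: steel double-ended lab spatula, 185 mm long, 14 mm wide, lying left of the binder. Origin: underside centre.
- marker: Bystander: marker pen, 125 mm long, 13 mm thick, lying between the robot and the binder. Origin: underside centre.

How it is judged:
By the outcome, as a careful person would: the job done as asked, in the order asked, and still so for the second after the job is handed in, with the robot touching nothing.
It also fails if it takes over 40 s, if anything falls off the work surface, if the arm or the gripper's body presses on something with over 40 N, if the wrist force passes 120 N, or if a joint passes its speed limit or range.

## Robot

A 6-joint arm with a two-finger parallel gripper is mounted at the origin on the work surface. World frame = base frame: x ahead of the robot, y to its left, z up, the work surface at z = 0. Lengths are in m, angles in rad, forces in N, time in s.
With the tool pointing down it reaches from about 0.35 to 0.925 m from the base axis. Payload 6.4 kg.
Tool frame: the origin (TCP) lies between the finger pads; the fingertips stand 25 mm ahead of it and the grasp point (between the pads) lies 6 mm ahead of it; z points along the fingers, y is the direction in which the jaws open and shut (so a half turn about z gives the same grasp; the last joint's range is limited). The gripper opens to 85 mm and grips with 20 to 120 N. Pads are 22 mm wide; open, the fingers measure 114 mm over their backs; the gripper's body (76 mm by 85 mm) begins 54 mm behind the grasp point. The pads swing forward as they close: fully open they stand 13 mm farther back than shut.
Start: joints at [-0.174, 0.245, 1.558, -0, 1.339, -0.174], TCP at [0.65, 0, 0.256] pointing down, gripper open.
Joint ranges: [-3.13, 3.13], [-1.02, 2.26], [0.13, 2.54], [-0.95, 4.09], [0.21, 2.88], [-2.74, 2.74]. Speed limits (rad/s): [2.57, 2.57, 3.14, 3.14, 3.14, 3.14].

## Interface

Orientations are given as a unit quaternion [w, x, y, z].
In Python, from workcell import bot, viewer gives the robot as it stands. The module is installed in compiled form; this text tells all that it offers.
- The arm moves only by the tool apply_moves, never from a script. Its argument "motion" is a list of rows, each an object with "fingers": the opening, from 0 (shut) to 1 (fully open); "offset": the shift along the tool's x, y, z in mm, a list of three; "roll": the turn about the tool's z in degrees. In form: [{"fingers": fingers, "offset": [x, y, z], "roll": roll}, ...]. A call has 1 to 20 rows; each row is the pose to reach, as a shift and turn from the pose measured when the call began, along the tool's axes at that moment; what a row does not reach only later rows make up. A row lasts 1/8 s, in which the tool goes at most 62.5 mm and 10.7 degrees, less where a joint would pass 70% of its speed; a pose out of reach is approached as far as the arm can. A call with a gripper value outside its range is refused whole. The fingers move at their own pace and stop on an object; "newtons" is the grip in N (left out, the last holds). Time passes only in rows, so rows that repeat a pose let the fingers close. It gives the time, the measured TCP pose, the force and the opening at its end, in the units of the state.
- bot.state(): the state, without advancing time (a new reading comes with each control period).
- viewer.snapshot(name): name is "scene" or "side" or "wrist"; returns a dict with "img" (384x512x3 uint8, red, green, blue), "fov_y" (degrees; the focal length in pixels is half the picture's height over the tangent of half this angle, whatever the lens; pixels are square), "cx", "cy" (the principal point, pixels), "k1" (the pictures are not rectified: a ray, as slopes to the right and down, at radius r is drawn at 1 + k1 r^2 times it, then the intrinsics apply), "R" (3x3) and "t" (3): a world point X has camera coordinates R X + t; the wrist camera has in their place "hand_eye" (4x4, takes a point from camera to tool coordinates, whose origin is the TCP and whose axes are the flange's). Camera axes: x right, y down, z forward; pixel columns grow to the right and rows downward; lengths in m; the calibration is good to about 2 mm. A picture is of the moment at which its call begins: read the wrist's pose just before it. There is no depth.
- bot.finish_job(): hands the job in, once; it reports no verdict.
Trained networks look in the newest picture that a camera, given by its name, has taken for a name from the list of things; names that differ only in an ending like _2 or _b are one class to them, and where a whole thing is asked for, a point or a joint stands for the part that bears it (a point fixed in the world has none). Each returns a list of dicts, best first, with "score" (0 to 1); they miss things now and then, are a little off and sometimes report something else, mostly with a low value. They report only what shows in the picture. A call takes as long as a camera call.
- viewer.masks_of(target, camera): "mask" (384x512 bool, what is visible of it) and "xy" ([column, row] in pixels, amid what is visible of it).
- viewer.landmark_of(target, camera): "xy" ([column, row] in pixels: a listed point, or the origin of a listed thing).
The state is a dict: "time": time; "joints": joint angles; "qd": joint speeds; "tau": joint torques, N m; "tcp_pos": TCP position; "orientation": TCP orientation; "wrist_force": force on the tool from outside, world axes, zero at the start; "torque": the same for the moment, N m; "width": opening from 0.0 (shut) to 1.0 (fully open).
Only numpy, scipy, OpenCV 4.12 (cv2) and the standard library are available. Lean on these libraries where they do the work, as an engineer would, in place of code of your own. Each camera call takes 0.05 s, during which the arm holds its last target. There are 200 camera calls.

## Working session

There is one attempt and no reset: what is moved stays moved. The work goes in short steps, Python scripts to look and compute and a tool call to move; the robot and the scene stay as the last step left them, time stands still between calls to the robot, and variables do not carry over. Pictures are saved under pics/ and viewed, about 8 in all and at most 12, crops included, and the job is handed in when it is done.

Besides the shell and the picture viewer there is one more tool, called as name(argument=value, ...) on one line, values as JSON. apply_moves: Moves the arm, as the interface text tells. Its arguments: {"type":"object","properties":{"motion":{"type":"array","items":{"type":"object","properties":{"fingers":{"type":"number"},"offset":{"type":"array","items":{"type":"number"}},"roll":{"type":"number"}}}},"newtons":{"type":"number"}},"required":["motion"]}

```bash
mkdir -p pics
cat > h.py <<'E'
import numpy as np, cv2
from workcell import bot, viewer
from scipy.spatial.transform import Rotation as Ro
def Rt():
    s=bot.state(); q=s['orientation']; return Ro.from_quat([q[1],q[2],q[3],q[0]]).as_matrix(), np.array(s['tcp_pos'])
def cam(name):
    R0,p0=Rt(); c=viewer.snapshot(name)
    if name=='wrist':
        H=np.array(c['hand_eye']); Rw=R0@H[:3,:3]; o=R0@H[:3,3]+p0
    else:
        Rw=np.array(c['R']).T; o=-Rw@np.array(c['t'])
    return c,Rw,o
def ray(C,xy):
    c,Rw,o=C; f=192/np.tan(np.radians(c['fov_y'])/2)
    d=np.array([(xy[0]-c['cx'])/f,(xy[1]-c['cy'])/f]); u=d.copy()
    for _ in range(20): u=d/(1+c['k1']*(u@u))
    return Rw@np.array([u[0],u[1],1.])
def atz(C,xy,z):
    d=ray(C,xy); o=C[2]; return o+d*(z-o[2])/d[2]
def proj(C,X):
    c,Rw,o=C; f=192/np.tan(np.radians(c['fov_y'])/2); q=Rw.T@(np.array(X)-o); u=q[:2]/q[2]; u=u*(1+c['k1']*(u@u)); return f*u+[c['cx'],c['cy']]
def tri(l):
    A=0;b=0
    for C,xy in l:
        d=ray(C,xy); d/=np.linalg.norm(d); P=np.eye(3)-np.outer(d,d); A=A+P; b=b+P@C[2]
    return np.linalg.solve(A,b)
def save(C,n): cv2.imwrite('pics/'+n,C[0]['img'][:,:,::-1])
E
python3 - <<'E'
from h import *
np.set_printoptions(precision=4,suppress=True)
S={}
print(bot.state())
for n in ['scene','side','wrist']:
    C=cam(n); S[n]=C; save(C,n+'0.png'); print(n,'origin',C[2],'fwd',C[1][:,2])
    for t in ['binder','ring_axis','divider_top_tab','divider_under_tab','sample_jar','beaker','wash_bottle','vial','spatula','marker']:
        z={'ring_axis':.0365,'divider_top_tab':.06,'divider_under_tab':.033}.get(t,0)
        for r in viewer.landmark_of(t,n)[:2]: print(' ',t,round(r['score'],2),np.array(r['xy']),atz(C,r['xy'],z))
a=[cv2.imread(f'pics/{n}0.png') for n in ['scene','side']]
cv2.imwrite('pics/a.png',cv2.resize(np.vstack(a),None,fx=.78,fy=.78))
E
```

```text
{'time': 0.0, 'joints': array([-0.1741,  0.2458,  1.559 ,  0.    ,  1.3387, -0.1741]), 'qd': array([ 0.    , -0.0003, -0.0022, -0.0008, -0.0004, -0.    ]), 'tau': array([  0.0006, -42.9512, -32.6122,  -0.0001,   0.0054,  -0.    ]), 'tcp_pos': array([0.6495, 0.0001, 0.2552]), 'orientation': array([-0.0008,  0.7071,  0.7071, -0.0006]), 'wrist_force': array([-1.0084, -0.6802,  0.1461]), 'torque': array([-0.0138,  0.0139, -0.0273]), 'width': 0.9996715488023766}
scene origin [ 1.0523 -0.7569  0.6468] fwd [-0.446   0.7187 -0.5335]
  binder 0.94 [223.6 222.8] [ 0.5036 -0.0309  0.    ]
  ring_axis 0.65 [222.4 212.5] [ 0.5067 -0.0383  0.0365]
  divider_top_tab 0.63 [195.6 250. ] [ 0.5626 -0.2089  0.06  ]
  divider_under_tab 0.67 [171.1 253.2] [ 0.5026 -0.2205  0.033 ]
  sample_jar 0.79 [123.9 281. ] [ 0.4513 -0.3131  0.    ]
  beaker 0.58 [305.  226.4] [0.6821 0.066  0.    ]
  beaker 0.31 [269.5 273.9] [ 0.6968 -0.1307  0.    ]
  wash_bottle 0.83 [311.7 174.2] [0.5783 0.3145 0.    ]
  vial 0.7 [266.5 272.8] [ 0.6896 -0.1312  0.    ]
  vial 0.39 [223.3 222. ] [ 0.5009 -0.0285  0.    ]
  marker
[... 349 characters left out ...]
.61 [203.5 194.4] [0.6906 0.0558 0.    ]
  wash_bottle 0.77 [157. 278.] [0.5795 0.293  0.    ]
  wash_bottle 0.59 [333.2 255.6] [0.3386 0.0105 0.    ]
  vial 0.49 [248.5 160.2] [ 0.6976 -0.1249  0.    ]
  spatula 0.9 [232.8 294.4] [0.4361 0.2204 0.    ]
  marker 0.85 [334.3 253.7] [ 0.3396  0.0045 -0.    ]
wrist origin [0.651  0.0847 0.3746] fwd [ 0.0004 -0.3278 -0.9447]
  binder 0.6 [149.2 191.7] [ 0.496  -0.0405  0.    ]
  ring_axis 0.91 [139.7 194. ] [ 0.498  -0.0316  0.0365]
  divider_top_tab 0.81 [197.8 316. ] [ 0.5674 -0.2135  0.06  ]
  beaker 0.56 [281.2 120.3] [0.6868 0.0608 0.    ]
  vial 0.94 [281.3 248.6] [ 0.6934 -0.1356  0.    ]
  marker 0.63 [ 24.8 154.4] [0.3258 0.0151 0.    ]
```

View pics/a.png

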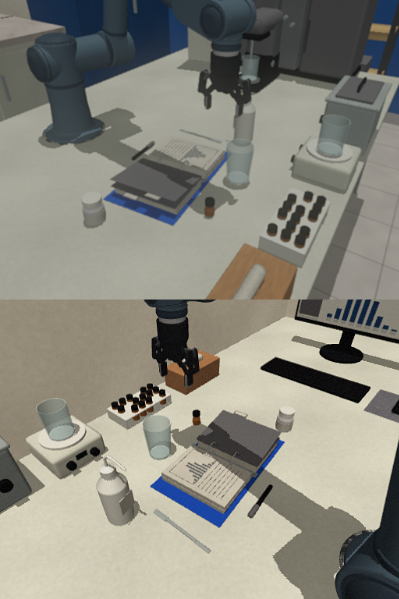

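Run:
```python
from h import *
np.set_printoptions(precision=4,suppress=True)
K={}
for t in ['binder','ring_axis','divider_top_tab','divider_under_tab']:
    l=[]
    for n in ['scene','side','wrist']:
        C=cam(n); r=viewer.landmark_of(t,n)
        if r and r[0]['score']>.5: l.append((C,r[0]['xy']))
    if len(l)>1:
        X=tri(l); print(t,X,[np.round(proj(C,X)-xy,1) for C,xy in l])
# tool axes
print(Rt()[0])
```

```text
binder [ 0.5012 -0.0309  0.0003] [array([ 1.2, -0. ]), array([1.3, 0. ])]
ring_axis [ 0.504  -0.0354  0.0364] [array([ 0.2, -0.2]), array([ 0.5, -0. ]), array([ 0.7, -0.3])]
divider_top_tab [ 0.5627 -0.2121  0.0574] [array([ 1.3, -0.4]), array([1.4, 0.2]), array([ 1.1, -0. ])]
[[-0.  1.  0.]
 [ 1.  0. -0.]
 [-0.  0. -1.]]
```

The stacked view shows the grey board on the right of the binder (scene crop around 155,180, side crop around 240,435). The rings are visible. The jar is near the robot on the right, and the beaker, bottle and spatula stand clear. I'll check the pose with a wireframe overlay.

```bash
cat >> h.py <<'E'
def wire(C,im,x,y,yaw,a,s=2):
    c,sn=np.cos(yaw),np.sin(yaw)
    W=lambda X:np.array([x+c*X[0]-sn*X[1],y+sn*X[0]+c*X[1],X[2]])
    pl=lambda P,col:[cv2.line(im,*[tuple(int(v) for v in (proj(C,W(q))+.5)*s) for q in (P[i],P[(i+1)%len(P)])],col,1,cv2.LINE_AA) for i in range(len(P))]
    k=.1175; pl([[-k,-.202,.003],[k,-.202,.003],[k,.202,.003],[-k,.202,.003]],(0,255,255))
    pl([[-.105,.016,.035],[.105,.016,.035],[.105,.163,.035],[-.105,.163,.035]],(0,255,0))
    B=lambda X,r,a:[X,-r*np.cos(a),.0365+r*np.sin(a)]
    pl([B(p,q,a) for p,q in [(-.1075,.014),(.1075,.014),(.1075,.174),(.068,.174),(.068,.194),(.022,.194),(.022,.174),(-.1075,.174)]],(0,0,255))
    return im
E
python3 - <<'E'
from h import *
out=[]
for n,(u,v) in {'side':(190,90),'wrist':(60,90)}.items():
    C=cam(n); im=cv2.resize(C[0]['img'][:,:,::-1],None,fx=3,fy=3,interpolation=2)
    im=wire(C,im,.5035,-.0345,.078,.114,3)
    out.append(im[v*3:v*3+600 if n=='side' else 1152,u*3:u*3+(600)])
    cv2.imwrite(f'pics/w_{n}.png',out[-1][:600])
a,b=out; b=im[300:1152,150:900]; b=cv2.resize(b,None,fx=.7,fy=.7)
cv2.imwrite('pics/w_wrist.png',b); print(b.shape)
E
```

```text
(596, 525, 3)
```

View pics/w_side.png

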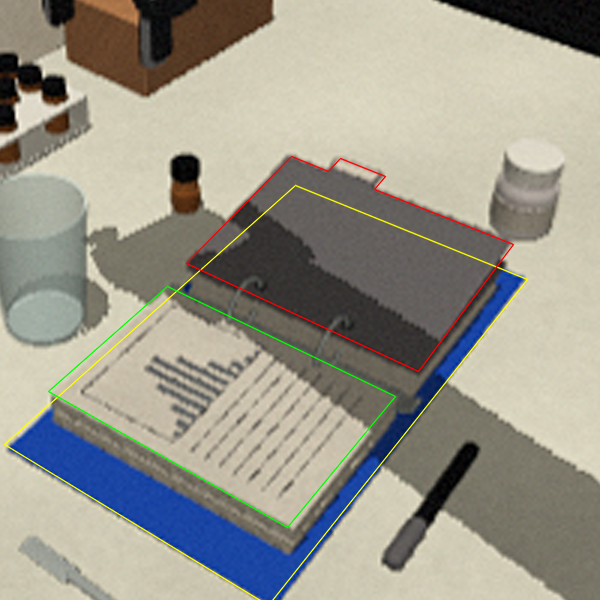

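View pics/w_wrist.png

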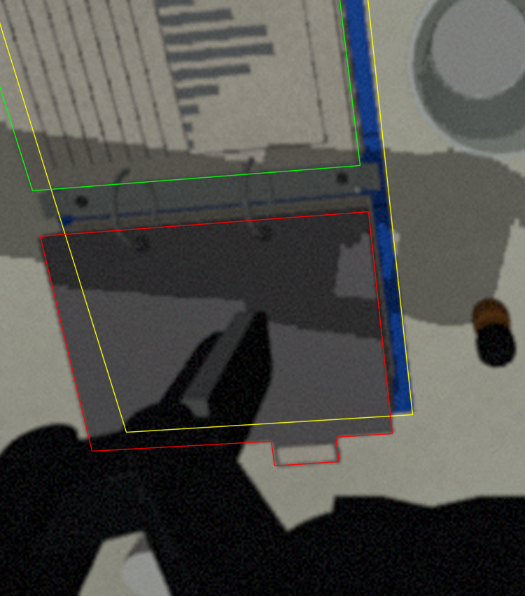

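The wireframe fits to about 1–2 mm: the tab is at side crop (359,172), ring line and covers match, yaw ≈ 0.078 and divider angle ≈ 0.11. Next I shut the fingers and go down outboard of the tab rim.

apply_moves(motion=[{"fingers": 0,"offset": [-50,-17,0],"roll": -1},{"fingers": 0,"offset": [-100,-34,0],"roll": -2},{"fingers": 0,"offset": [-150,-51,0],"roll": -3},{"fingers": 0,"offset": [-200,-68,0],"roll": -4.5},{"fingers": 0,"offset": [-250,-84,0],"roll": -4.5},{"fingers": 0,"offset": [-250,-84,0],"roll": -4.5},{"fingers": 0,"offset": [-250,-84,50],"roll": -4.5},{"fingers": 0,"offset": [-250,-84,100],"roll": -4.5},{"fingers": 0,"offset": [-250,-84,150],"roll": -4.5},{"fingers": 0,"offset": [-250,-84,180],"roll": -4.5},{"fingers": 0,"offset": [-250,-84,205],"roll": -4.5},{"fingers": 0,"offset": [-250,-84,205],"roll": -4.5},{"fingers": 0,"offset": [-250,-84,205],"roll": -4.5}])

```text
time: 4.58
tcp_pos: [0.5669, -0.2499, 0.0525]
orientation: [0.001, 0.679, 0.735, 0.0]
wrist_force: [-0.0, -0.4, 0.5]
width: -0.003
```

```bash
cat >> h.py <<'E'
def bpos():
    p=Rt()[1]; d=p[:2]-[.5035,-.0345]; c,s=np.cos(.078),np.sin(.078)
    return np.round([1e3*(c*d[0]+s*d[1]),1e3*(-s*d[0]+c*d[1]),1e3*p[2]],1)
def look(name,fn,u,v,w=200,h=200,a=None):
    C=cam(name); im=cv2.resize(C[0]['img'][:,:,::-1],None,fx=3,fy=3,interpolation=2)
    if a is not None: im=wire(C,im,.5035,-.0345,.078,a,3)
    cv2.imwrite('pics/'+fn,np.ascontiguousarray(im[v*3:(v+h)*3,u*3:(u+w)*3]))
E
python3 - <<'E'
from h import *
print(bpos(),bot.state()['wrist_force'],bot.state()['width'],Rt()[0].round(3))
look('scene','b.png',100,130)
E
```

```text
[  46.5 -219.7   52.5] [-0.03522834 -0.37424681  0.50939545] -0.0028981242044239944 [[-0.079  0.997  0.002]
 [ 0.997  0.079 -0.001]
 [-0.001  0.001 -1.   ]]
```

View pics/b.png

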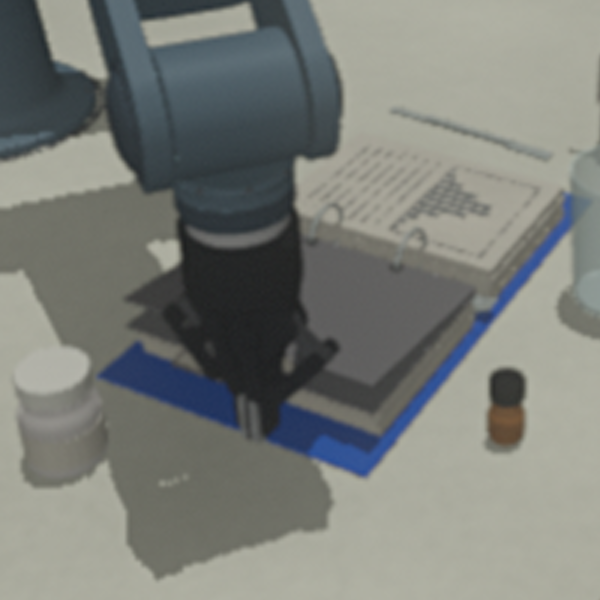

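The fingers are just outboard of the tab (tips near crop 250,435), clear of the cover. I raise slightly and creep inward to contact.

apply_moves(motion=[{"fingers": 0,"offset": [4,-1,-8],"roll": 0},{"fingers": 0,"offset": [9,-1,-8],"roll": 0},{"fingers": 0,"offset": [12,-1,-8],"roll": 0},{"fingers": 0,"offset": [13,-1,-8],"roll": 0},{"fingers": 0,"offset": [14,-1,-8],"roll": 0},{"fingers": 0,"offset": [14,-1,-8],"roll": 0}])

```text
time: 5.38
tcp_pos: [0.5649, -0.2363, 0.0608]
orientation: [0.001, 0.679, 0.734, 0.0]
wrist_force: [-0.7, 0.0, 0.0]
width: -0.001
```

Run:
```python
from h import *
print(bpos(),bot.state()['wrist_force'])
```

```text
[  45.5 -206.    60.8] [-0.70396498  0.01520106  0.04635254]
```

apply_moves(motion=[{"fingers": 0,"offset": [1,0,-1],"roll": 0},{"fingers": 0,"offset": [2,0,-2],"roll": 0},{"fingers": 0,"offset": [3,0,-4],"roll": 0},{"fingers": 0,"offset": [3,0,-4],"roll": 0}])

```text
time: 5.88
tcp_pos: [0.5648, -0.2333, 0.065]
orientation: [0.001, 0.679, 0.735, 0.0]
wrist_force: [0.4, 0.1, -0.4]
width: 0.001
```

apply_moves(motion=[{"fingers": 0,"offset": [1,0,-1],"roll": 0},{"fingers": 0,"offset": [2,0,-3],"roll": 0},{"fingers": 0,"offset": [2,0,-4],"roll": 0}])

```text
time: 6.25
tcp_pos: [0.5647, -0.2319, 0.0694]
orientation: [0.002, 0.679, 0.735, -0.0]
wrist_force: [-1.3, -3.4, 0.3]
width: -0.001
```

apply_moves(motion=[{"fingers": 0,"offset": [0,0,-3],"roll": 0},{"fingers": 0,"offset": [0.3,0,-7],"roll": 0},{"fingers": 0,"offset": [0.6,0,-7],"roll": 0}])

```text
time: 6.62
tcp_pos: [0.5649, -0.2312, 0.0769]
orientation: [0.002, 0.679, 0.735, 0.0]
wrist_force: [-0.1, -1.7, 0.0]
width: 0.005
```

Run:
```python
from h import *
print(bpos(),bot.state()['wrist_force'])
for k in range(2):
    l=[]
    for n in ['scene','side']:
        C=cam(n); r=viewer.landmark_of('divider_top_tab',n)
        if r: print(n,r[0]['score'],r[0]['xy']); l.append((C,r[0]['xy']))
    if len(l)>1: print(tri(l))
look('side','c.png',190,90,a=.114)
```

```text
[  45.9 -200.9   76.9] [-0.11823821 -1.67584938  0.02036183]
scene 0.88 [193.7, 247.8]
side 0.93 [307.7, 146.3]
[ 0.56045258 -0.20872943  0.06464315]
scene 0.8 [193.3, 248.3]
side 0.65 [310.1, 146.4]
[ 0.55777918 -0.21114152  0.06401895]
```

View pics/c.png

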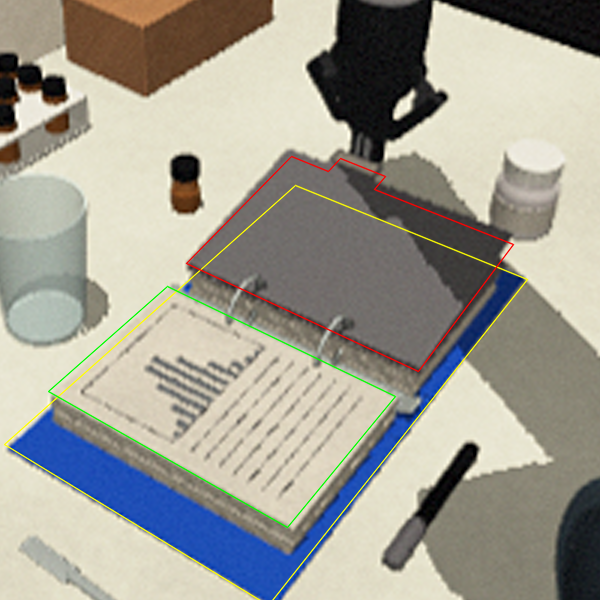

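The tab is rising (z ≈ 0.064, angle ≈ 0.15). The board edge in the crop moved off the red outline near (340,150), and the binder hasn't moved. I continue along the arc.

apply_moves(motion=[{"fingers": 0,"offset": [0.8,0,-5],"roll": 0},{"fingers": 0,"offset": [2,0,-10],"roll": 0},{"fingers": 0,"offset": [3,0,-15],"roll": 0},{"fingers": 0,"offset": [4,0,-20],"roll": 0},{"fingers": 0,"offset": [5.5,0,-25],"roll": 0},{"fingers": 0,"offset": [7,0,-29],"roll": 0},{"fingers": 0,"offset": [7,0,-29],"roll": 0}])

```text
time: 7.95
tcp_pos: [0.5642, -0.2243, 0.1059]
orientation: [0.002, 0.679, 0.735, 0.0]
wrist_force: [-0.4, -2.1, -0.2]
width: -0.003
```

```bash
cat >> h.py <<'E'
def tab(k=2):
    s=bot.state(); print('tcp',bpos(),'F',np.round(s['wrist_force'],1))
    for _ in range(k):
        l=[]
        for n in ['scene','side']:
            C=cam(n); r=viewer.landmark_of('divider_top_tab',n)
            if r and r[0]['score']>.4: l.append((C,r[0]['xy']))
            else: print('miss',n)
        if len(l)>1:
            X=tri(l); d=X[:2]-[.5035,-.0345]; y=-np.sin(.078)*d[0]+np.cos(.078)*d[1]
            print(X.round(4),'y',y.round(4),'r',np.hypot(y,X[2]-.0365).round(4),'a',np.arctan2(X[2]-.0365,-y).round(3))
E
python3 -c "
from h import *
tab()"
```

```text
tcp [  45.8 -193.9  105.9] F [-0.4 -2.1 -0.2]
[ 0.5578 -0.1989  0.0971] y -0.1681 r 0.1787 a 0.346
[ 0.562  -0.2008  0.1007] y -0.1703 r 0.182 a 0.36
```

apply_moves(motion=[{"fingers": 0,"offset": [2.5,0,-6],"roll": 0},{"fingers": 0,"offset": [5,0,-13],"roll": 0},{"fingers": 0,"offset": [9,0,-21],"roll": 0},{"fingers": 0,"offset": [13,0,-30],"roll": 0},{"fingers": 0,"offset": [18,0,-38],"roll": 0},{"fingers": 0,"offset": [23,0,-46],"roll": 0},{"fingers": 0,"offset": [29,0,-54],"roll": 0},{"fingers": 0,"offset": [35,0,-62],"roll": 0},{"fingers": 0,"offset": [41,0,-69],"roll": 0},{"fingers": 0,"offset": [48,0,-76],"roll": 0},{"fingers": 0,"offset": [48,0,-76],"roll": 0}])

```text
time: 9.72
tcp_pos: [0.5605, -0.1757, 0.1824]
orientation: [0.003, 0.678, 0.735, 0.001]
wrist_force: [-0.2, -2.9, 1.6]
width: -0.0
```

```bash
python3 -c "
from h import *
tab()
look('side','d.png',190,60,a=.8)"
```

```text
tcp [  45.9 -145.2  182.4] F [-0.2 -2.9  1.6]
[ 0.5558 -0.1544  0.1749] y -0.1236 r 0.1855 a 0.842
[ 0.5578 -0.155   0.1721] y -0.1244 r 0.184 a 0.828
```

View pics/d.png

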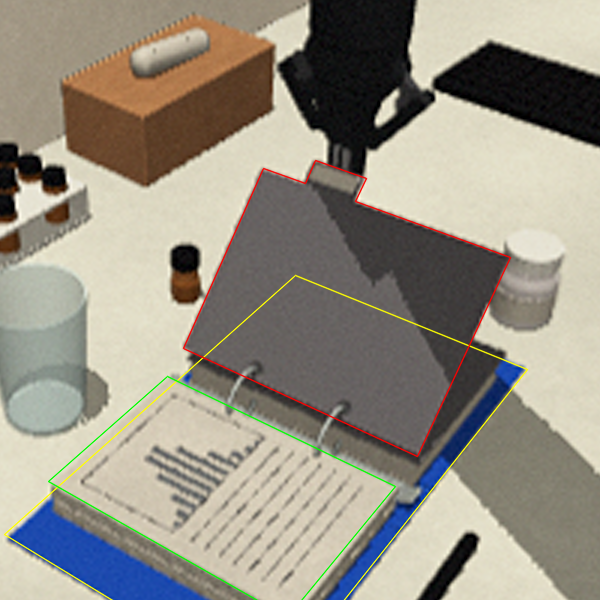

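The board follows cleanly: the red outline at 0.8 rad matches, the tab is at crop (335,178), and the second divider is still on the right. Continue to nearly upright.

apply_moves(motion=[{"fingers": 0,"offset": [6,0,-5],"roll": 0},{"fingers": 0,"offset": [12,0,-10],"roll": 0},{"fingers": 0,"offset": [20,0,-15],"roll": 0},{"fingers": 0,"offset": [28,0,-20],"roll": 0},{"fingers": 0,"offset": [36,0,-25],"roll": 0},{"fingers": 0,"offset": [44,0,-29],"roll": 0},{"fingers": 0,"offset": [53,0,-33],"roll": 0},{"fingers": 0,"offset": [62,0,-37],"roll": 0},{"fingers": 0,"offset": [71,0,-40],"roll": 0},{"fingers": 0,"offset": [80,0,-43],"roll": 0},{"fingers": 0,"offset": [90,0,-46],"roll": 0},{"fingers": 0,"offset": [99,0,-48],"roll": 0},{"fingers": 0,"offset": [108,0,-50],"roll": 0},{"fingers": 0,"offset": [114,0,-51],"roll": 0},{"fingers": 0,"offset": [114,0,-51],"roll": 0}])

```text
time: 12.05
tcp_pos: [0.5508, -0.0617, 0.2315]
orientation: [0.001, 0.678, 0.735, 0.0]
wrist_force: [0.1, 0.7, -0.3]
width: 0.001
```

```bash
python3 -c "
from h import *
tab()
print(bot.state()['time'])"
```

```text
tcp [ 45.1 -30.8 231.5] F [ 0.1  0.7 -0.3]
[ 0.5483 -0.0476  0.2243] y -0.0166 r 0.1885 a 1.483
[ 0.5452 -0.0419  0.2225] y -0.0106 r 0.1863 a 1.514
12.45
```

apply_moves(motion=[{"fingers": 0,"offset": [8,0,-1],"roll": 0},{"fingers": 0,"offset": [16,0,-2],"roll": 0},{"fingers": 0,"offset": [24,0,-2],"roll": 0},{"fingers": 0,"offset": [32,0,-1.5],"roll": 0},{"fingers": 0,"offset": [40,0,-1],"roll": 0},{"fingers": 0,"offset": [48,0,1],"roll": 0},{"fingers": 0,"offset": [57,0,2],"roll": 0},{"fingers": 0,"offset": [65,0,4.5],"roll": 0},{"fingers": 0,"offset": [73,0,7],"roll": 0},{"fingers": 0,"offset": [81,0,10],"roll": 0},{"fingers": 0,"offset": [89,0,13],"roll": 0},{"fingers": 0,"offset": [89,0,13],"roll": 0}])

```text
time: 13.95
tcp_pos: [0.5435, 0.027, 0.2177]
orientation: [0.001, 0.678, 0.735, -0.0]
wrist_force: [-0.2, -0.2, -0.8]
width: -0.003
```

```bash
python3 -c "
from h import *
tab()
look('side','e.png',170,40,w=200,a=2.0)"
```

```text
tcp [ 44.7  58.2 217.7] F [-0.2 -0.2 -0.8]
[ 0.6525 -0.0037  0.1485] y 0.0191 r 0.1136 a 1.74
[0.5351 0.0491 0.2067] y 0.0809 r 0.1884 a 2.014
```

View pics/e.png

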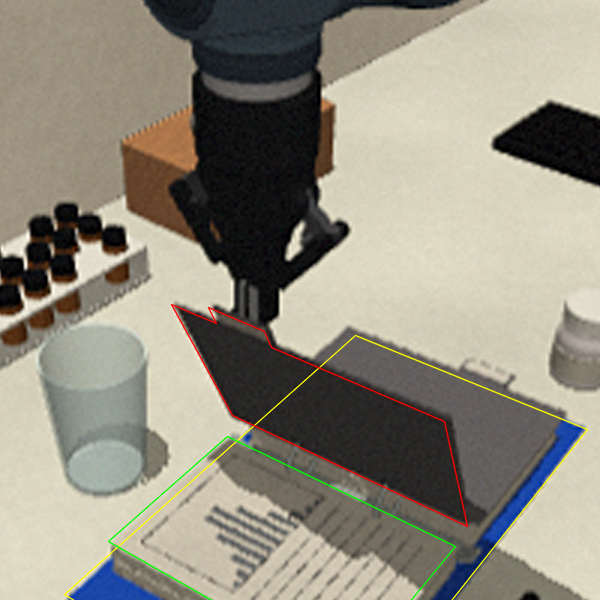

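The board is at about 2.0 rad: the red outline coincides with it, the fingertip is on the tab at crop (255,315), and the second divider is still flat with its tab at (490,370). Continue down.

apply_moves(motion=[{"fingers": 0,"offset": [8,0,3],"roll": 0},{"fingers": 0,"offset": [16,0,7],"roll": 0},{"fingers": 0,"offset": [23,0,11],"roll": 0},{"fingers": 0,"offset": [30,0,16],"roll": 0},{"fingers": 0,"offset": [37,0,21],"roll": 0},{"fingers": 0,"offset": [44,0,27],"roll": 0},{"fingers": 0,"offset": [50,0,33],"roll": 0},{"fingers": 0,"offset": [56,0,39],"roll": 0},{"fingers": 0,"offset": [62,0,45],"roll": 0},{"fingers": 0,"offset": [67,0,52],"roll": 0},{"fingers": 0,"offset": [72,0,59],"roll": 0},{"fingers": 0,"offset": [77,0,66],"roll": 0},{"fingers": 0,"offset": [81,0,73],"roll": 0},{"fingers": 0,"offset": [85,0,81],"roll": 0},{"fingers": 0,"offset": [85,0,81],"roll": 0}])

```text
time: 16.27
tcp_pos: [0.5368, 0.111, 0.1361]
orientation: [0.001, 0.679, 0.734, -0.0]
wrist_force: [-0.2, -0.0, -0.0]
width: 0.001
```

```bash
python3 -c "
from h import *
tab()"
```

```text
tcp [ 44.6 142.4 136.1] F [-0.2 -0.  -0. ]
[0.5277 0.1365 0.1204] y 0.1686 r 0.1883 a 2.68
[0.5289 0.1319 0.1237] y 0.1639 r 0.1857 a 2.652
```

apply_moves(motion=[{"fingers": 0,"offset": [4,0,8],"roll": 0},{"fingers": 0,"offset": [7,0,16],"roll": 0},{"fingers": 0,"offset": [9,0,24],"roll": 0},{"fingers": 0,"offset": [10,0,32],"roll": 0},{"fingers": 0,"offset": [11,0,40],"roll": 0},{"fingers": 0,"offset": [12,0,48],"roll": 0},{"fingers": 0,"offset": [12,0,56],"roll": 0},{"fingers": 0,"offset": [12,0,63],"roll": 0},{"fingers": 0,"offset": [12,0,68],"roll": 0},{"fingers": 0,"offset": [12,0,68],"roll": 0}])

```text
time: 17.92
tcp_pos: [0.5365, 0.1224, 0.0689]
orientation: [0.001, 0.679, 0.734, -0.0]
wrist_force: [0.4, 0.4, 0.2]
width: -0.0
```

apply_moves(motion=[{"fingers": 0,"offset": [0,0,2],"roll": 0},{"fingers": 0,"offset": [0,0,4],"roll": 0},{"fingers": 0,"offset": [0,0,5],"roll": 0},{"fingers": 0,"offset": [0,0,6],"roll": 0},{"fingers": 0,"offset": [0,0,6],"roll": 0}])

```text
time: 18.55
tcp_pos: [0.5367, 0.1224, 0.0631]
orientation: [0.001, 0.679, 0.734, 0.0]
wrist_force: [-0.6, -0.2, 1.7]
width: -0.001
```

```bash
python3 -c "
from h import *
tab()"
```

```text
tcp [ 45.3 153.9  63.1] F [-0.6 -0.2  1.7]
[0.5279 0.156  0.0411] y 0.1881 r 0.1881 a 3.117
[0.5274 0.1618 0.0471] y 0.1939 r 0.1941 a 3.087
```

Nearly flat. Press further in small steps until the force rises.

apply_moves(motion=[{"fingers": 0,"offset": [0,0,0.7],"roll": 0},{"fingers": 0,"offset": [0,0,1.5],"roll": 0},{"fingers": 0,"offset": [0,0,1.5],"roll": 0}])

```text
time: 19.32
tcp_pos: [0.5368, 0.1224, 0.0628]
orientation: [0.001, 0.679, 0.734, -0.0]
wrist_force: [-5.4, -1.7, 12.2]
width: 0.001
```

It's at a hard stop: 12 N with no further travel. Lift straight off, raise high, and check.

apply_moves(motion=[{"fingers": 0,"offset": [0,0,-3],"roll": 0},{"fingers": 0,"offset": [0,0,-12],"roll": 0},{"fingers": 0,"offset": [0,0,-40],"roll": 0},{"fingers": 0,"offset": [0,0,-80],"roll": 0},{"fingers": 0,"offset": [0,0,-120],"roll": 0},{"fingers": 0,"offset": [-30,0,-160],"roll": 0},{"fingers": 0,"offset": [-70,0,-190],"roll": 0},{"fingers": 0,"offset": [-110,0,-200],"roll": 0},{"fingers": 0,"offset": [-110,0,-200],"roll": 0}])

```text
time: 20.45
tcp_pos: [0.5458, 0.0111, 0.2645]
orientation: [0.002, 0.68, 0.733, 0.0]
wrist_force: [0.0, -0.1, -0.3]
width: -0.005
```

```bash
python3 -c "
from h import *
tab(3)
for n in ['side','scene']:
    C=cam(n)
    for t in ['binder','beaker','wash_bottle','sample_jar','vial','spatula','marker']:
        r=viewer.landmark_of(t,n)
        if r: print(n,t,atz(C,r[0]['xy'],0).round(3))
print(bot.state()['time'])
look('side','f.png',150,90,w=230,a=3.1416)"
```

```text
tcp [ 45.7  42.2 264.5] F [ 0.  -0.1 -0.3]
[0.5258 0.1528 0.0416] y 0.185 r 0.1851 a 3.114
[0.5273 0.1546 0.0433] y 0.1867 r 0.1868 a 3.105
[0.5006 0.1541 0.0564] y 0.1883 r 0.1893 a 3.036
side binder [ 0.501 -0.033  0.   ]
side beaker [0.684 0.056 0.   ]
side wash_bottle [0.581 0.291 0.   ]
side sample_jar [ 0.45  -0.313  0.   ]
side vial [ 0.698 -0.137  0.   ]
side spatula [0.433 0.219 0.   ]
side marker [0.337 0.011 0.   ]
scene binder [ 0.494 -0.029  0.   ]
scene beaker [0.68  0.081 0.   ]
scene wash_bottle [0.59  0.301 0.   ]
scene sample_jar [ 0.455 -0.314  0.   ]
scene vial [ 0.693 -0.131  0.   ]
scene spatula [0.44  0.239 0.   ]
scene marker [0.33  0.019 0.   ]
21.85
```

View pics/f.png

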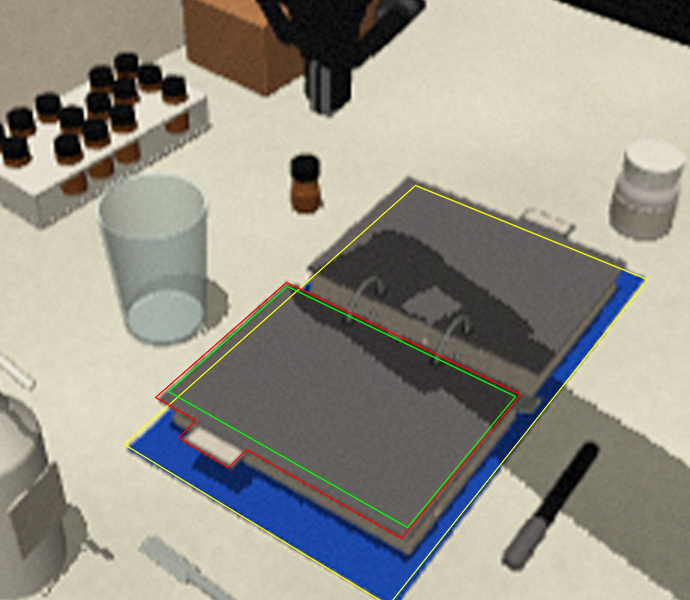

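The board lies flat on the left: its outline matches π and its tab is at crop (212,445). The second divider is on the right with its tab at (548,222), and the binder outline hasn't changed. I'll hand it in.

```bash
python3 -c "
from h import *
print(bot.finish_job())"
```

```text
the job is handed in; nothing more can be done
None
```

The topmost divider now lies flat on the left-hand pages, and I handed the job in at about 22 s on the robot's clock. I lifted it by pushing the shut fingertips against the tab's rim, followed it over the rings and pressed it down. The hand then withdrew to about 0.26 m.

**Flatness:** The press ended at a hard stop, reading 12 N with the TCP at 62.8 mm (63 mm expected for flat). The last picture matches the flat outline.

**Rest of the bench:** The second divider is still on the right. The binder is in place to within about 2 mm by the picture overlay. The other things show no visible shift.

**Disagreements:**
- Triangulating the tab afterwards gave 3.04 to 3.11 rad instead of 3.14. The lowest reading was a clear outlier in x, and I put the rest down to detector noise.
- Single-view positions of the binder, beaker, wash bottle and spatula in the scene camera scattered by 1 to 2 cm. The side camera did not show this for any of them. The spatula's scene reading has no earlier one to compare with.
- The wrist read a sideways force of about 5 N during the final press.

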